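Pretend jet wash for the toy tractor

ROBOT

A 6-joint arm with a two-finger parallel gripper is mounted at the origin on the work surface. World frame = base frame: x ahead of the robot, y to its left, z up, the work surface at z = 0. Lengths are in mm, angles in rad, forces in N, time in s.
With the tool pointing down it reaches from about 300 to 1000 mm from the base axis. Payload 5.1 kg.
Tool frame: the origin (TCP) lies at the very end of the fingers, on their centre line; the grasp point (between the pads) lies 19 mm behind it; z points along the fingers, y is the line along which they close (so a half turn about z gives the same grasp; the last joint's range is limited). The gripper opens to 95 mm and grips with 3 to 60 N. Pads are 20 mm wide; open, the fingers measure 119 mm over their backs; the gripper's body (75 mm by 180 mm) begins 59 mm behind the grasp point.
Start: joints at [-1.327, 0.124, 1.65, -0, 1.367, -0.083], TCP at [208.626, -615.597, 214.656] pointing down, gripper open.
Joint ranges: [-2.61, 2.61], [-1.02, 2.33], [0.03, 2.71], [-1.35, 4.49], [0.32, 2.68], [-2.91, 2.91]. Speed limits (rad/s): [2.57, 2.57, 3.14, 3.14, 3.14, 3.14].

INTERFACE

Orientations are given as a unit quaternion [w, x, y, z].
In Python, from plant import ctrl gives the robot as it stands.
- The arm moves only by the tool step_arm, never from a script. Its argument "increments" is a list of rows, each an object with "delta_rot": the turn, a rotation vector about the tool's x, y, z normalised to -1 to 1, where 1 is pi/2 rad, a list of three; "offset": the shift along the tool's x, y, z normalised to -1 to 1, where 1 is 30 cm, a list of three; "hand": the opening, from 0 (shut) to 1 (fully open). A call has 1 to 20 rows; each row is the pose to reach, as a shift and turn from the pose commanded when the call began, along the tool's axes at that moment; what a row does not reach only later rows make up. A row lasts 1/10 s, in which the tool goes at most 50 mm and 8.59 degrees, less where a joint would pass 70% of its speed; a pose out of reach is approached as far as the arm can. A call with a number of a shift or a turn outside -1 to 1 is refused whole. A call with a gripper value outside its range is refused whole. The fingers move at their own pace and stop on an object; "grip_force" is the grip in N (left out, the last holds). Time passes only in rows, so rows that repeat a pose let the fingers close. It gives the time, the measured TCP pose, the force, the opening and the grip force at its end, in the units of the state.
- ctrl.get_obs(): the state, without advancing time (a new reading comes with each control period).
- ctrl.grab_frame(name): name is "scene" or "top"; returns a dict with "pixels" (384x512x3 uint8, red, green, blue), "camera_matrix" (3x3 intrinsics, pixels), "position" and "orientation" of the camera in the world. Camera axes: x right, y up, looking along -z (the intrinsics and any distortion apply to the point x, -y, -z); pixel columns grow to the right and rows downward; lengths in mm; the calibration is good to about 2 mm. A picture is of the moment at which its call begins. There is no depth.
- ctrl.sign_off(): hands the job in; it is judged then, once.
The state is a dict: "time_s": time; "joints": joint angles; "dq": joint speeds; "joint_torque": joint torques, N m; "tcp_pos": TCP position; "tcp_rot": TCP orientation; "ft_force": force on the tool from outside, world axes, zero at the start; "ft_torque": the same for the moment, N m; "gripper_width": finger opening in mm; "grip_force": force on a finger pad.
Only numpy, scipy, OpenCV 4.12 (cv2) and the standard library are available. Lean on these libraries where they do the work, as an engineer would, in place of code of your own. Each camera call takes 0.05 s, during which the arm holds its last target. There are 200 camera calls.

TASK

Give the toy tractor, not the car, its pretend jet wash: pick the toy wash lance up off its pad, hold it level with the nozzle about 50 mm in front of the middle of the tractor's grille and pointing squarely at it, and keep it still there for about two seconds. Then lay the lance gently back down flat on the middle of the pad, the same way up, and let go. Leave the tractor and the car standing where they are.

Things in the scene. Friction and masses are not known exactly. Their poses are not given: they have to be found in the camera images.
- lance: Straight rigid toy wash lance, 0.1-0.16 kg, flat flat on the pad. Black box handle 105 long, 26 wide (flat sides), 40 high, x = -45 to +60; then a white barrel 14 thick and a grey nozzle 24 wide, tip at x = -105 (mm). Origin: on the underside, below the grip point (centre of mass). x along the wand, nozzle to -x (starts towards the robot, within 30 deg); grip across y; z up. Barrel axis at z = 24 mm.
- nozzle (a point): Tip of the lance's nozzle, 105 mm from the lance's origin along its -x and 24 mm above its underside. Axes as the lance's; it points along -x.
- tractor: Yellow plastic toy tractor with a cab and big rear wheels, 150 long, 92 wide, 116 high (mm), 0.3 kg, loose on the table on one side of the pad, nose away from the robot within 20 deg. Origin: its middle, at table height; x out of its nose, y to its left, z up. Target: square black grille, 34 by 34 mm, on the flat front of the bonnet, facing +x, centre at x = 75, y = 0, z = 55 mm.
- pad: Flat grey plastic wash pad fixed to the table, 200 mm (x) by 160 mm (y) by 6 mm thick, no rim; the lance lies on it. Origin: centre of its underside, at table height.
- car: Toy die-cast saloon car, low, 140 mm long, 62 mm wide, 53 mm high, 0.28 kg, parked on the other side of the pad with its nose away from the robot too; a bystander. Origin: centre, at table height; x out of its nose.
Things that resemble listed ones, but are neither listed nor needed, are in the scene too. Of the things like the lance, leave any that is red or yellow; of the rest the smaller one is meant.

How it is judged (in metres and radians):
On the way:
1. the lance is held still, nozzle tip 25 to 80 mm in front of the grille, within 15 mm of its centre sideways and in height, pointing squarely at it within 0.24 rad, for 1.5 s (x of nozzle in the frame of tractor between 0.1 and 0.155 m and y of nozzle in the frame of tractor between -0.015 and 0.015 m and z of nozzle in the frame of tractor between 0.04 and 0.07 m and angle between the x axis of lance and the x axis of tractor, either way round below 0.24 rad and linear speed of lance below 0.02 m/s and angular speed of lance below 0.15 rad/s), for 1.5 s.
At the end, for the whole second after the job is handed in: After the wash the lance lies flat on the pad (same way up, tilt under 0.12 rad), its origin within 45 mm of the pad's centre along each of the pad's axes, at rest and released; the tractor and the car are within 15 mm of where they stood (x of lance in the frame of pad between -0.045 and 0.045 m and y of lance in the frame of pad between -0.045 and 0.045 m and z of lance in the frame of pad between 0 and 0.012 m and angle between lance's own z axis and vertical below 0.12 rad and linear speed of lance below 0.02 m/s and contact force between the fingers and lance below 0.05 N and distance of each of tractor, car from where it was at the start of the episode below 0.015 m); the robot touches nothing.
It fails at once if the tractor is pushed more than 15 mm (distance of tractor from where it was at the start of the episode above 0.015 m).
It fails at once if the car is pushed more than 15 mm (distance of car from where it was at the start of the episode above 0.015 m).
It fails at once if the lance is dropped or thrown (moves faster than 0.5 m/s while the fingers do not touch it) (linear speed of lance above 0.5 m/s and contact force between the fingers and lance below 0.01 N).
It also fails if it takes over 54 s, if anything falls off the work surface, if the arm or the gripper's body presses on something with over 40 N, if the wrist force passes 120 N, or if a joint passes its speed limit or range.

## Working session

There is one attempt and no reset: what is moved stays moved. The work goes in short steps, Python scripts to look and compute and a tool call to move; the robot and the scene stay as the last step left them, time stands still between calls to the robot, and variables do not carry over. Pictures are saved under pics/ and viewed, at most 10 in all, crops included, and the job is handed in when it is done.

Besides the shell and the picture viewer there is one more tool, called after "Call:" as name([rows], argument=value, ...), one row to a line, values as JSON. step_arm: Moves the arm, as the interface text tells. Scaled input: -1 to 1 covers 30 cm each way for a shift and pi/2 rad each way for a turn. Its arguments: {"type":"object","properties":{"increments":{"type":"array","items":{"type":"object","properties":{"delta_rot":{"type":"array","items":{"type":"number","minimum":-1,"maximum":1}},"offset":{"type":"array","items":{"type":"number","minimum":-1,"maximum":1}},"hand":{"type":"number"}}}},"grip_force":{"type":"number"}},"required":["increments"]}

```bash
mkdir -p pics; ls
cat > h.py <<'E'
import numpy as np, cv2, pickle
from scipy.spatial.transform import Rotation as R
def q2R(q): return R.from_quat([q[1],q[2],q[3],q[0]]).as_matrix()
def grab(n):
    from plant import ctrl
    f=ctrl.grab_frame(n); pickle.dump(f,open(f'{n}.pkl','wb')); return f
def load(n): return pickle.load(open(f'{n}.pkl','rb'))
def pix2w(f,uv,z):
    K=np.array(f['camera_matrix']);uv=np.atleast_2d(uv).astype(float)
    d=np.c_[uv,np.ones(len(uv))]@np.linalg.inv(K).T
    d=d*[1,-1,-1]@q2R(f['orientation']).T; p=np.array(f['position'])
    return p+d*((z-p[2])/d[:,2])[:,None]
def w2pix(f,P):
    K=np.array(f['camera_matrix'])
    c=(np.atleast_2d(P)-np.array(f['position']))@q2R(f['orientation'])*[1,-1,-1]
    p=c@K.T; return p[:,:2]/p[:,2:]
E
python3 - <<'E'
from h import *
for n in('scene','top'):
    f=grab(n);print(n,{k:v for k,v in f.items() if k!='pixels'})
    cv2.imwrite(f'pics/{n}0.png',cv2.resize(f['pixels'][:,:,::-1],(800,600),interpolation=cv2.INTER_CUBIC))
from plant import ctrl
o=ctrl.get_obs();print(o['time_s'],o['tcp_rot'],o['ft_force'])
E
```

```text
pics
scene {'camera_matrix': array([[421.46374903,   0.        , 257.7987413 ],
       [  0.        , 421.46374903, 199.7464829 ],
       [  0.        ,   0.        ,   1.        ]]), 'position': array([1010.1037781 , -699.18367424,  852.64827371]), 'orientation': array([0.87918399, 0.37394814, 0.11351406, 0.27260385])}
top {'camera_matrix': array([[411.35056708,   0.        , 260.81378283],
       [  0.        , 411.35056708, 192.7507151 ],
       [  0.        ,   0.        ,   1.        ]]), 'position': array([ 418.88059977,  -43.65009185, 1076.48010116]), 'orientation': array([-0.70229702, -0.04831905,  0.03805838,  0.70922191])}
0.1 [-9.25488319e-04  9.86679796e-01  1.62671799e-01 -9.51678358e-05] [-0.17746021  0.20803101  0.24379948]
```

View pics/top0.png

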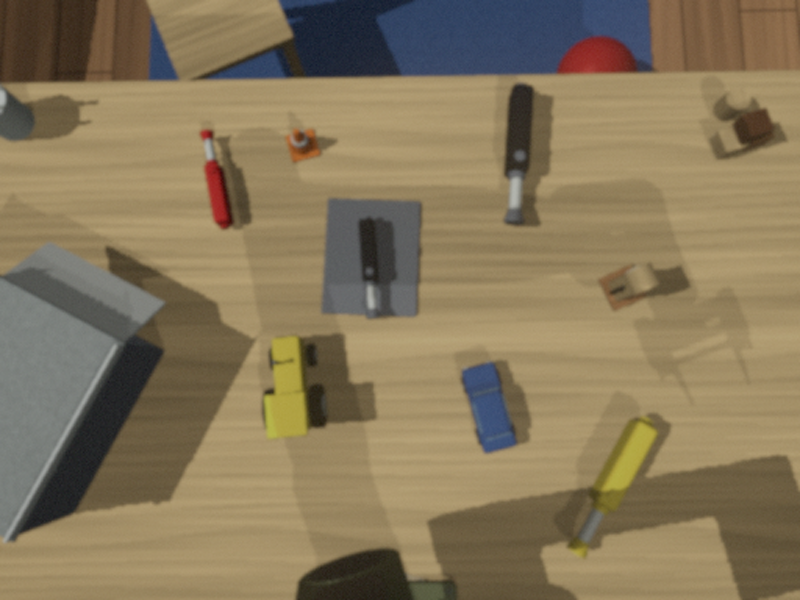

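View pics/scene0.png

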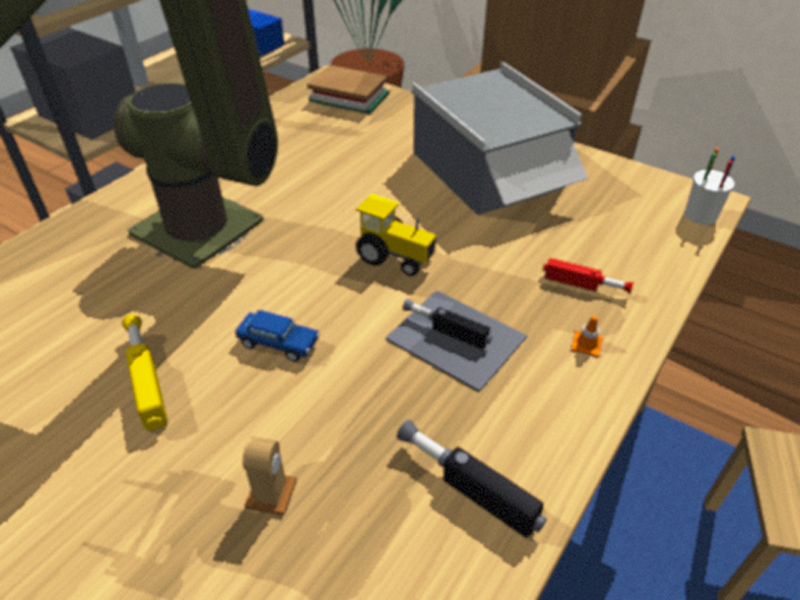

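The top view (800x600) shows four lance-like things: small black at (369,268) on the pad, large black at (517,150), red at (215,180) and yellow at (615,485). Red and yellow are excluded. The smaller of the two black ones is on the pad, so that is the one meant. The tractor is at (288,388) and the car at (489,408). Next I'll confirm with enlarged crops and measure.

Run:
```python
from h import *
t=load('top')['pixels'];s=load('scene')['pixels']
a=cv2.resize(t[120:285,160:275,::-1],None,fx=3.6,fy=3.6,interpolation=cv2.INTER_CUBIC)
b=cv2.resize(s[120:250,222:322,::-1],None,fx=3.6,fy=3.6,interpolation=cv2.INTER_CUBIC)
im=np.zeros((600,800,3),np.uint8);im[:594,:414]=a;im[:468,425:785]=b
cv2.imwrite('pics/crop.png',im)
hsv=cv2.cvtColor(t,cv2.COLOR_RGB2HSV)
def rect(m,name,z):
    n,l,st,c=cv2.connectedComponentsWithStats(m.astype(np.uint8))
    k=1+np.argmax(st[1:,4]);uv=np.argwhere(l==k)[:,::-1]
    r=cv2.minAreaRect(uv.astype(np.float32));bx=cv2.boxPoints(r)
    f=load('top');print(name,st[k],r,'\n',pix2w(f,bx,z).round(1)[:,:2].tolist(),pix2w(f,[r[0]],z).round(1))
win=np.zeros(t.shape[:2],bool);win[120:210,200:275]=1
rect((hsv[...,2]<60)&win&(np.indices(win.shape)[0]<185)&(np.indices(win.shape)[1]<250)&(np.indices(win.shape)[1]>220),'handle',46)
rect((hsv[...,1]<70)&win&(hsv[...,2]<140),'pad',6)
w2=np.zeros_like(win);w2[205:290,160:210]=1
y=(hsv[...,1]>190)&(hsv[...,2]>120)&w2
rect(y&(np.indices(win.shape)[0]>250),'cab',116)
rect(y&(np.indices(win.shape)[0]<240),'bonnet',78)
w3=np.zeros_like(win);w3[225:295,285:335]=1
rect((hsv[...,0]>100)&(hsv[...,0]<130)&(hsv[...,1]>120)&w3,'car',30)
```

```text
handle [230 140  20  42 660] ((239.5, 160.5), (41.0, 19.0), 90.0) 
 [[682.9, 48.7], [682.2, -0.1], [575.9, 0.4], [576.4, 48.6]] [[629.   24.4  46. ]]
pad [ 205  127   64   77 4461] ((237.00189208984375, 164.95660400390625), (61.3333625793457, 76.18889617919922), 2.4895527362823486) 
 [[528.5, 118.6], [733.5, 111.3], [724.0, -52.9], [519.8, -41.9]] [[625.3  33.7   6. ]]Traceback (most recent call last):
  File "<stdin>", line 18, in <module>
  File "<stdin>", line 10, in rect
    return _wrapfunc(a, 'argmax', axis=axis, out=out, **kwds)
    return bound(*args, **kwds)
ValueError: attempt to get argmax of an empty sequence
```

View pics/crop.png

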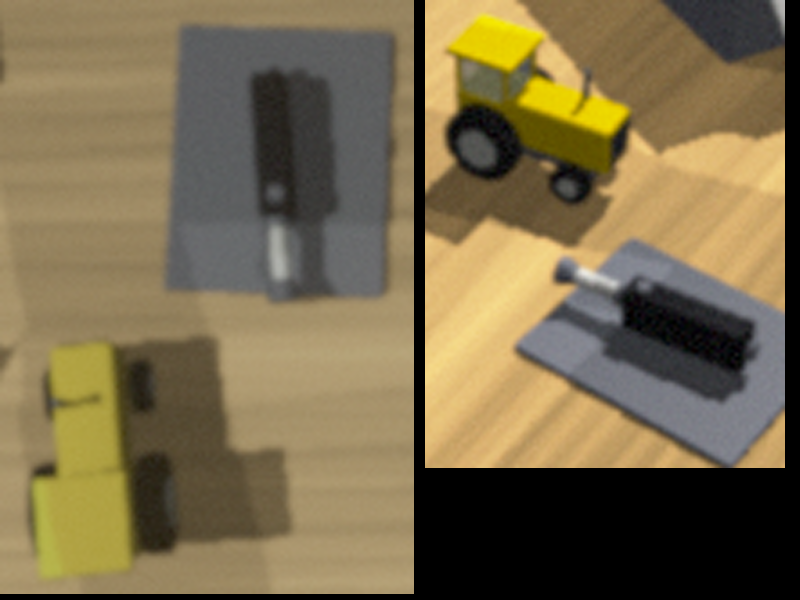

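Confirmed: the lance on the pad is the small black one, its handle spanning about (252,70)–(297,214) in the crop with the nozzle tip at (281,298). The tractor's bonnet front edge runs (52,347)–(115,343) in the top crop and (613,138)–(631,103) in the scene crop.

Run:
```python
from h import *
T=load('top');S=load('scene')
tp=lambda p:np.array(p)/3.6+[160,120]-.4
sp=lambda p:(np.array(p)-[425,0])/3.6+[222,120]-.4
P=lambda p,z:pix2w(T,tp(p),z)
pad=P([(181,26),(393,34),(384,297),(167,289)],6);print('pad',pad.round(0).tolist(),pad.mean(0).round(1))
h=P([(252,71),(290,69),(297,213),(262,214)],46);print('handle',h.round(0).tolist(),h.mean(0))
tip=P([(281,298)],30)[0];print('tip',tip)
rear=(h[0]+h[1])/2;fr=(h[2]+h[3])/2
for a,b in((rear,fr),(rear,tip)): d=(a-b)[:2];print('lance yaw',np.degrees(np.arctan2(d[1],d[0])),np.hypot(*d))
cab=P([(35,476),(125,470),(131,570),(40,578)],116);print('cab',cab.round(0).tolist(),cab.mean(0))
# triangulate bonnet corners
for a,b in(((115,343),(613,138)),((52,347),(631,103))):
    best=min(((np.linalg.norm(P([a],z)[0]-pix2w(S,sp([b]),z)[0]),z) for z in range(50,110)));z=best[1]
    print('bonnet corner',best,P([a],z)[0].round(1),pix2w(S,sp([b]),z)[0].round(1))
for z in(76,82):
  n=P([(52,347),(115,343)],z);m=n.mean(0);d=(m-cab.mean(0))[:2];print(z,n.round(1).tolist(),'yaw',np.degrees(np.arctan2(d[1],d[0])))
# predicted check: lower wheel contact etc
```

```text
pad [[730.0, 106.0, 6.0], [722.0, -51.0, 6.0], [526.0, -43.0, 6.0], [533.0, 115.0, 6.0]] [627.6  31.8   6. ]
handle [[685.0, 50.0, 46.0], [686.0, 23.0, 46.0], [582.0, 18.0, 46.0], [581.0, 43.0, 46.0]] [633.39343143  33.20098501  46.        ]
tip [523.34275028  30.45941672  30.        ]
lance yaw 3.243115793812332 103.7919961306849
lance yaw 2.008863803621926 161.9631064126269
cab [[401.0, 183.0, 116.0], [405.0, 125.0, 116.0], [341.0, 121.0, 116.0], [337.0, 179.0, 116.0]] [370.86776731 151.98195781 116.        ]
bonnet corner (np.float64(6.922488828484574), 72) [489.5 140.7  72. ] [494.8 145.1  72. ]
bonnet corner (np.float64(2.091828767229458), 82) [486.6 181.4  82. ] [488.4 182.5  82. ]
76 [[487.0, 182.7, 76.0], [489.3, 139.9, 76.0]] yaw 4.55396974495272
82 [[486.6, 181.4, 82.0], [488.8, 138.8, 82.0]] yaw 3.97064134321914
```

Call:
step_arm([
  {"offset": [0.98, -0.78, 0], "delta_rot": [0, 0, 0], "hand": 1},
  {"offset": [0.98, -0.78, 0], "delta_rot": [0, 0, 0], "hand": 1},
  {"offset": [0.98, -0.78, 0], "delta_rot": [0, 0, 0], "hand": 1},
  {"offset": [0.98, -0.78, 0], "delta_rot": [0, 0, 0], "hand": 1},
  {"offset": [0.98, -0.78, 0], "delta_rot": [0, 0, 0], "hand": 1},
  {"offset": [0.98, -0.78, 0], "delta_rot": [0, 0, 0], "hand": 1},
  {"offset": [0.98, -0.78, 0], "delta_rot": [0, 0, 0], "hand": 1},
  {"offset": [0.98, -0.78, 0], "delta_rot": [0, 0, 0], "hand": 1},
  {"offset": [0.98, -0.78, 0], "delta_rot": [0, 0, 0], "hand": 1},
  {"offset": [0.98, -0.78, 0], "delta_rot": [0, 0, 0], "hand": 1},
])

```text
time_s: 1.1
tcp_pos: [411.8, -299.4, 214.3]
tcp_rot: [0.0, 0.987, 0.163, -0.0]
ft_force: [-0.5, 0.5, -0.3]
gripper_width: 95.0
grip_force: 0.0
```

Call:
step_arm([
  {"offset": [0.98, -0.78, 0], "delta_rot": [0, 0, 0.179], "hand": 1},
  {"offset": [0.98, -0.78, 0], "delta_rot": [0, 0, 0.179], "hand": 1},
  {"offset": [0.98, -0.78, 0], "delta_rot": [0, 0, 0.179], "hand": 1},
  {"offset": [0.98, -0.78, 0], "delta_rot": [0, 0, 0.179], "hand": 1},
  {"offset": [0.98, -0.78, 0], "delta_rot": [0, 0, 0.179], "hand": 1},
  {"offset": [0.98, -0.78, 0], "delta_rot": [0, 0, 0.179], "hand": 1},
  {"offset": [0.98, -0.78, 0], "delta_rot": [0, 0, 0.179], "hand": 1},
  {"offset": [0.98, -0.78, 0], "delta_rot": [0, 0, 0.179], "hand": 1},
  {"offset": [0.98, -0.78, 0], "delta_rot": [0, 0, 0.179], "hand": 1},
  {"offset": [0.98, -0.78, 0], "delta_rot": [0, 0, 0.179], "hand": 1},
])

```text
time_s: 2.1
tcp_pos: [615.3, 15.2, 213.9]
tcp_rot: [0.0, 1.0, 0.023, -0.001]
ft_force: [-0.1, 0.1, -0.1]
gripper_width: 94.9
grip_force: 0.0
```

```bash
cat >> h.py <<'E'
def togo(x,y,z,yaw):
    from plant import ctrl
    o=ctrl.get_obs();M=q2R(o['tcp_rot']);p=np.array(o['tcp_pos'])
    c,s=np.cos(np.radians(yaw)),np.sin(np.radians(yaw))
    G=np.array([[c,s,0],[s,-c,0],[0,0,-1]])
    print('t',o['time_s'],'tcp',p.round(1),'yaw',np.degrees(np.arctan2(M[1,0],M[0,0])).round(2),'zaxis',M[:,2].round(4),'w',o['gripper_width'],o['grip_force'])
    print('offset',((np.array([x,y,z])-p)@M/300).round(3),'rot',(R.from_matrix(M.T@G).as_rotvec()/(np.pi/2)).round(4))
E
python3 -c "
from h import *;togo(627,33,110,2.6);togo(627,33,12,2.6)"
```

```text
t 2.1 tcp [615.3  15.2 213.9] yaw 2.59 zaxis [-1.5e-03 -7.0e-04 -1.0e+00] w 94.86684008794806 0.0
offset [ 0.042 -0.058  0.346] rot [ 0.0004  0.001  -0.0001]
t 2.1 tcp [615.3  15.2 213.9] yaw 2.59 zaxis [-1.5e-03 -7.0e-04 -1.0e+00] w 94.86684008794806 0.0
offset [ 0.043 -0.058  0.673] rot [ 0.0004  0.001  -0.0001]
```

Call:
step_arm([
  {"offset": [0.042, -0.058, 0.1], "hand": 1},
  {"offset": [0.042, -0.058, 0.2], "hand": 1},
  {"offset": [0.042, -0.058, 0.3], "hand": 1},
  {"offset": [0.042, -0.058, 0.4], "hand": 0.6},
  {"offset": [0.042, -0.058, 0.47], "hand": 0.6},
  {"offset": [0.042, -0.058, 0.53], "hand": 0.6},
  {"offset": [0.042, -0.058, 0.58], "hand": 0.6},
  {"offset": [0.042, -0.058, 0.62], "hand": 0.6},
  {"offset": [0.042, -0.058, 0.65], "hand": 0.6},
  {"offset": [0.042, -0.058, 0.67], "hand": 0.6},
  {"offset": [0.042, -0.058, 0.67], "hand": 0.6},
  {"offset": [0.042, -0.058, 0.67], "hand": 0.6},
])

```text
validation failed for argument at $.in...
```

Call:
step_arm([
  {"offset": [0, 0, 0], "hand": 0.4},
  {"offset": [0, 0, 0], "hand": 0.3},
  {"offset": [0, 0, 0], "hand": 0.2},
  {"offset": [0, 0, 0], "hand": 0.2},
  {"offset": [0, 0, 0], "hand": 0.1},
  {"offset": [0, 0, 0], "hand": 0},
  {"offset": [0, 0, 0], "hand": 0},
  {"offset": [0, 0, 0], "hand": 0},
  {"offset": [0, 0, 0], "hand": 0},
  {"offset": [0, 0, 0], "hand": 0},
], grip_force=25)

```text
validation failed for argument at $.in...
```

Run:
```python
from h import *;togo(643,171.5,37,3.8)
for n,sl in(('top',(slice(120,240),slice(160,300))),('scene',(slice(130,270),slice(222,362)))):
    f=grab(n)
    cv2.imwrite(f'pics/{n}1.png',cv2.resize(f['pixels'][sl][:,:,::-1],None,fx=4,fy=4,interpolation=cv2.INTER_CUBIC))
```

```text
t 2.1 tcp [615.3  15.2 213.9] yaw 2.59 zaxis [-1.5e-03 -7.0e-04 -1.0e+00] w 94.86684008794806 0.0
offset [ 0.117 -0.517  0.589] rot [ 0.0004  0.001  -0.0135]
```

`delta_rot` seems to be needed in every row, so I'll resend with it.

Call:
step_arm([
  {"offset": [0.042, -0.058, 0.1], "delta_rot": [0, 0, 0], "hand": 1},
  {"offset": [0.042, -0.058, 0.2], "delta_rot": [0, 0, 0], "hand": 1},
  {"offset": [0.042, -0.058, 0.3], "delta_rot": [0, 0, 0], "hand": 1},
  {"offset": [0.042, -0.058, 0.4], "delta_rot": [0, 0, 0], "hand": 0.6},
  {"offset": [0.042, -0.058, 0.47], "delta_rot": [0, 0, 0], "hand": 0.6},
  {"offset": [0.042, -0.058, 0.53], "delta_rot": [0, 0, 0], "hand": 0.6},
  {"offset": [0.042, -0.058, 0.58], "delta_rot": [0, 0, 0], "hand": 0.6},
  {"offset": [0.042, -0.058, 0.62], "delta_rot": [0, 0, 0], "hand": 0.6},
  {"offset": [0.042, -0.058, 0.65], "delta_rot": [0, 0, 0], "hand": 0.6},
  {"offset": [0.042, -0.058, 0.67], "delta_rot": [0, 0, 0], "hand": 0.6},
  {"offset": [0.042, -0.058, 0.67], "delta_rot": [0, 0, 0], "hand": 0.6},
  {"offset": [0.042, -0.058, 0.67], "delta_rot": [0, 0, 0], "hand": 0.6},
])

```text
time_s: 3.4
tcp_pos: [627.6, 34.4, 14.2]
tcp_rot: [0.0, 1.0, 0.023, 0.0]
ft_force: [0.8, 0.2, 1.0]
gripper_width: 57.0
grip_force: 0.0
```

Call:
step_arm([
  {"offset": [0, 0, 0], "delta_rot": [0, 0, 0], "hand": 0.4},
  {"offset": [0, 0, 0], "delta_rot": [0, 0, 0], "hand": 0.3},
  {"offset": [0, 0, 0], "delta_rot": [0, 0, 0], "hand": 0.2},
  {"offset": [0, 0, 0], "delta_rot": [0, 0, 0], "hand": 0.2},
  {"offset": [0, 0, 0], "delta_rot": [0, 0, 0], "hand": 0.1},
  {"offset": [0, 0, 0], "delta_rot": [0, 0, 0], "hand": 0},
  {"offset": [0, 0, 0], "delta_rot": [0, 0, 0], "hand": 0},
  {"offset": [0, 0, 0], "delta_rot": [0, 0, 0], "hand": 0},
  {"offset": [0, 0, 0], "delta_rot": [0, 0, 0], "hand": 0},
  {"offset": [0, 0, 0], "delta_rot": [0, 0, 0], "hand": 0},
], grip_force=25)

```text
time_s: 4.4
tcp_pos: [627.1, 34.3, 13.8]
tcp_rot: [0.0, 1.0, 0.023, 0.0]
ft_force: [-0.4, 1.2, 1.9]
gripper_width: 25.9
grip_force: 24.9
```

Run:
```python
from h import *;togo(643,171.5,37,3.8)
f=grab('scene')
cv2.imwrite('pics/scene1.png',cv2.resize(f['pixels'][130:270,222:362,::-1],None,fx=4,fy=4,interpolation=cv2.INTER_CUBIC))
```

```text
t 4.4 tcp [627.1  34.3  13.8] yaw 2.62 zaxis [ 0. -0. -1.] w 25.87201582124794 24.894736111164093
offset [ 0.074 -0.454 -0.077] rot [ 0.     -0.     -0.0132]
```

View pics/scene1.png

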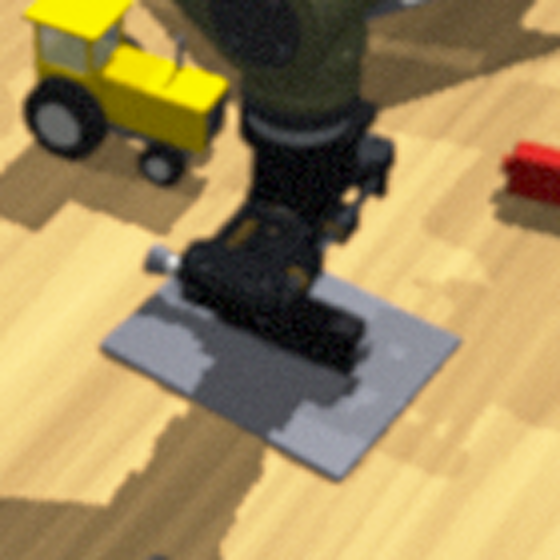

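The grip is on the handle (opening 25.9 mm), with the nozzle visible at (158,260) and the tractor untouched. Now I'll lift gently and move across.

Call:
step_arm([
  {"offset": [0, 0, -0.01], "delta_rot": [0, 0, 0], "hand": 0},
  {"offset": [0, 0, -0.03], "delta_rot": [0, 0, 0], "hand": 0},
  {"offset": [0, 0, -0.055], "delta_rot": [0, 0, 0], "hand": 0},
  {"offset": [0.005, -0.02, -0.075], "delta_rot": [0, 0, 0], "hand": 0},
  {"offset": [0.01, -0.05, -0.083], "delta_rot": [0, 0, -0.001], "hand": 0},
  {"offset": [0.016, -0.09, -0.083], "delta_rot": [0, 0, -0.003], "hand": 0},
  {"offset": [0.023, -0.135, -0.083], "delta_rot": [0, 0, -0.004], "hand": 0},
  {"offset": [0.03, -0.18, -0.083], "delta_rot": [0, 0, -0.005], "hand": 0},
  {"offset": [0.037, -0.225, -0.083], "delta_rot": [0, 0, -0.007], "hand": 0},
  {"offset": [0.044, -0.27, -0.083], "delta_rot": [0, 0, -0.008], "hand": 0},
  {"offset": [0.051, -0.315, -0.083], "delta_rot": [0, 0, -0.009], "hand": 0},
  {"offset": [0.058, -0.36, -0.083], "delta_rot": [0, 0, -0.01], "hand": 0},
  {"offset": [0.065, -0.4, -0.083], "delta_rot": [0, 0, -0.012], "hand": 0},
  {"offset": [0.071, -0.43, -0.083], "delta_rot": [0, 0, -0.013], "hand": 0},
  {"offset": [0.074, -0.447, -0.083], "delta_rot": [0, 0, -0.013], "hand": 0},
  {"offset": [0.074, -0.454, -0.083], "delta_rot": [0, 0, -0.013], "hand": 0},
  {"offset": [0.074, -0.454, -0.083], "delta_rot": [0, 0, -0.013], "hand": 0},
  {"offset": [0.074, -0.454, -0.083], "delta_rot": [0, 0, -0.013], "hand": 0},
])

```text
time_s: 6.25
tcp_pos: [643.0, 171.0, 38.5]
tcp_rot: [0.0, 0.999, 0.033, -0.0]
ft_force: [0.5, 0.1, -1.9]
gripper_width: 26.1
grip_force: 24.9
```

Run:
```python
from h import *;togo(643,171.5,38.8,3.8)
f=grab('top');g=grab('scene')
a=cv2.resize(f['pixels'][110:290,160:260,::-1],None,fx=3.3,fy=3.3,interpolation=cv2.INTER_CUBIC)
b=cv2.resize(g['pixels'][110:240,222:342,::-1],None,fx=3.8,fy=3.8,interpolation=cv2.INTER_CUBIC)
im=np.zeros((600,800,3),np.uint8);im[:594,:330]=a;im[:494,340:796]=b
cv2.imwrite('pics/hold.png',im)
```

```text
t 6.25 tcp [643.  171.   38.5] yaw 3.76 zaxis [-2.e-04 -2.e-04 -1.e+00] w 26.079422423525568 24.893652498722076
offset [ 0.    -0.002 -0.001] rot [ 0.0001  0.0001 -0.0005]
```

View pics/hold.png

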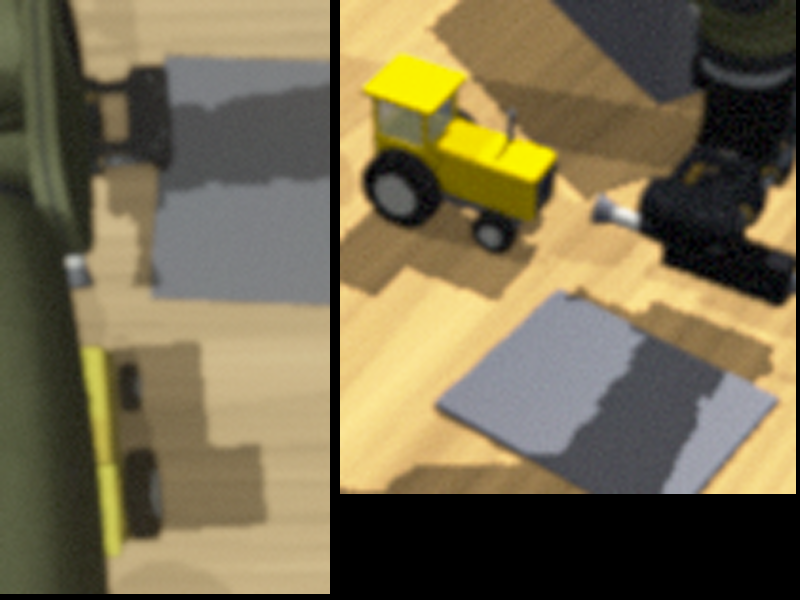

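The scene crop shows the level nozzle at about (597,210), facing the grille at about (545,187). The arm hides most of it in the top crop, where the nozzle's right edge is at about (92,285). I'll check the geometry numerically.

Run:
```python
from h import *
T=load('top');S=load('scene')
s=lambda p:(np.array(p,float)-[340,0])/3.8+[222,110]-.4
t=lambda p:np.array(p,float)/3.3+[160,110]-.4
c,n=np.cos(np.radians(3.8)),np.sin(np.radians(3.8))
tip=np.array([643-105*c,171-105*n,55]);g=np.array([488.5,161,55])
inv=lambda uv:((uv+.4-[222,110])*3.8+[340,0]).round(1)
invt=lambda uv:((uv+.4-[160,110])*3.3).round(1)
print('tip',tip,'scene px',inv(w2pix(S,tip)),'grille px',inv(w2pix(S,g)))
q=[[g[0]-dy*n,g[1]+dy*c,55+dz] for dy,dz in((-17,-17),(-17,17),(17,17),(17,-17))]
print('grille corners',inv(w2pix(S,q)).tolist())
e=tip+[12*n,-12*c,0];print('top nozzle right edge',invt(w2pix(T,e)))
print('from img: nozzle edge',pix2w(T,t([(92,285)]),55),' bonnet right front z78',pix2w(T,t([(109,347)]),78))
im=cv2.resize(S['pixels'][140:180,255:310,::-1],None,fx=14,fy=14,interpolation=cv2.INTER_CUBIC)
for p in list(w2pix(S,q))+[w2pix(S,tip)[0],w2pix(S,g)[0]]: cv2.circle(im,tuple(int(v) for v in (p+.5-[255,140])*14),4,(0,0,255),-1)
cv2.imwrite('pics/gr.png',im)
```

```text
tip [538.23084583 164.04124046  55.        ] scene px [[597.3 207.9]] grille px [[541.9 187.4]]
grille corners [[530.9, 215.6], [532.1, 182.0], [552.9, 159.2], [551.3, 192.7]]
top nozzle right edge [[ 95.3 284. ]]
from img: nozzle edge [[538.30664864 154.54214245  55.        ]]  bonnet right front z78 [[489.40895359 136.90174387  78.        ]]
```

View pics/gr.png

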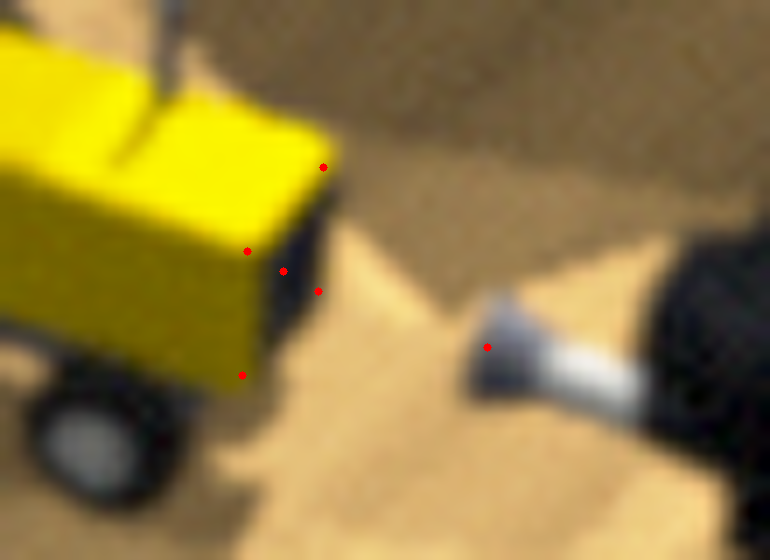

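The projected tip lands on the seen nozzle at (487,348), and the grille centre, seen at about (293,270), is within about 1 px of the prediction at (283,271). The pose is well within tolerance, so I'll hold for 2.5 s.

Call:
step_arm([
  {"offset": [0, 0, 0], "delta_rot": [0, 0, 0], "hand": 0},
  {"offset": [0, 0, 0], "delta_rot": [0, 0, 0], "hand": 0},
  {"offset": [0, 0, 0], "delta_rot": [0, 0, 0], "hand": 0},
  {"offset": [0, 0, 0], "delta_rot": [0, 0, 0], "hand": 0},
  {"offset": [0, 0, 0], "delta_rot": [0, 0, 0], "hand": 0},
  {"offset": [0, 0, 0], "delta_rot": [0, 0, 0], "hand": 0},
  {"offset": [0, 0, 0], "delta_rot": [0, 0, 0], "hand": 0},
  {"offset": [0, 0, 0], "delta_rot": [0, 0, 0], "hand": 0},
  {"offset": [0, 0, 0], "delta_rot": [0, 0, 0], "hand": 0},
  {"offset": [0, 0, 0], "delta_rot": [0, 0, 0], "hand": 0},
  {"offset": [0, 0, 0], "delta_rot": [0, 0, 0], "hand": 0},
  {"offset": [0, 0, 0], "delta_rot": [0, 0, 0], "hand": 0},
  {"offset": [0, 0, 0], "delta_rot": [0, 0, 0], "hand": 0},
  {"offset": [0, 0, 0], "delta_rot": [0, 0, 0], "hand": 0},
  {"offset": [0, 0, 0], "delta_rot": [0, 0, 0], "hand": 0},
  {"offset": [0, 0, 0], "delta_rot": [0, 0, 0], "hand": 0},
  {"offset": [0, 0, 0], "delta_rot": [0, 0, 0], "hand": 0},
  {"offset": [0, 0, 0], "delta_rot": [0, 0, 0], "hand": 0},
  {"offset": [0, 0, 0], "delta_rot": [0, 0, 0], "hand": 0},
  {"offset": [0, 0, 0], "delta_rot": [0, 0, 0], "hand": 0},
])

```text
time_s: 8.35
tcp_pos: [643.0, 171.4, 38.6]
tcp_rot: [-0.0, 0.999, 0.033, -0.0]
ft_force: [-0.1, -0.8, -1.4]
gripper_width: 25.8
grip_force: 24.9
```

Call:
step_arm([
  {"offset": [0, 0, 0], "delta_rot": [0, 0, 0], "hand": 0},
  {"offset": [0, 0, 0], "delta_rot": [0, 0, 0], "hand": 0},
  {"offset": [0, 0, 0], "delta_rot": [0, 0, 0], "hand": 0},
  {"offset": [0, 0, 0], "delta_rot": [0, 0, 0], "hand": 0},
  {"offset": [0, 0, 0], "delta_rot": [0, 0, 0], "hand": 0},
])

```text
time_s: 8.85
tcp_pos: [643.0, 171.4, 38.5]
tcp_rot: [0.0, 0.999, 0.033, -0.0]
ft_force: [-0.2, -0.0, -1.3]
gripper_width: 26.0
grip_force: 24.9
```

```bash
python3 -c "
from h import *;togo(627.5,32.5,38.8,2.6);togo(627.5,32.5,13.8,2.6)"
```

```text
t 8.85 tcp [643.  171.4  38.5] yaw 3.78 zaxis [-1.e-04 -0.e+00 -1.e+00] w 26.041899741481007 24.893749952316284
offset [-0.082  0.459 -0.001] rot [0.     0.0001 0.0132]
t 8.85 tcp [643.  171.4  38.5] yaw 3.78 zaxis [-1.e-04 -0.e+00 -1.e+00] w 26.041899741481007 24.893749952316284
offset [-0.082  0.459  0.082] rot [0.     0.0001 0.0132]
```

Call:
step_arm([
  {"offset": [-0.002, 0.01, 0], "delta_rot": [0, 0, 0], "hand": 0},
  {"offset": [-0.006, 0.035, 0], "delta_rot": [0, 0, 0.001], "hand": 0},
  {"offset": [-0.013, 0.075, 0], "delta_rot": [0, 0, 0.002], "hand": 0},
  {"offset": [-0.021, 0.12, 0], "delta_rot": [0, 0, 0.003], "hand": 0},
  {"offset": [-0.029, 0.165, 0], "delta_rot": [0, 0, 0.005], "hand": 0},
  {"offset": [-0.037, 0.21, 0], "delta_rot": [0, 0, 0.006], "hand": 0},
  {"offset": [-0.045, 0.255, 0], "delta_rot": [0, 0, 0.007], "hand": 0},
  {"offset": [-0.053, 0.3, 0], "delta_rot": [0, 0, 0.009], "hand": 0},
  {"offset": [-0.061, 0.345, 0], "delta_rot": [0, 0, 0.01], "hand": 0},
  {"offset": [-0.069, 0.385, 0], "delta_rot": [0, 0, 0.011], "hand": 0},
  {"offset": [-0.075, 0.42, 0], "delta_rot": [0, 0, 0.012], "hand": 0},
  {"offset": [-0.08, 0.445, 0], "delta_rot": [0, 0, 0.013], "hand": 0},
  {"offset": [-0.082, 0.459, 0], "delta_rot": [0, 0, 0.013], "hand": 0},
  {"offset": [-0.082, 0.459, 0], "delta_rot": [0, 0, 0.013], "hand": 0},
  {"offset": [-0.082, 0.459, 0.02], "delta_rot": [0, 0, 0.013], "hand": 0},
  {"offset": [-0.082, 0.459, 0.04], "delta_rot": [0, 0, 0.013], "hand": 0},
  {"offset": [-0.082, 0.459, 0.055], "delta_rot": [0, 0, 0.013], "hand": 0},
  {"offset": [-0.082, 0.459, 0.065], "delta_rot": [0, 0, 0.013], "hand": 0},
  {"offset": [-0.082, 0.459, 0.072], "delta_rot": [0, 0, 0.013], "hand": 0},
  {"offset": [-0.082, 0.459, 0.077], "delta_rot": [0, 0, 0.013], "hand": 0},
])

```text
time_s: 10.85
tcp_pos: [627.5, 32.5, 15.1]
tcp_rot: [-0.0, 1.0, 0.023, -0.0]
ft_force: [1.1, -0.2, -1.1]
gripper_width: 25.9
grip_force: 24.9
```

Call:
step_arm([
  {"offset": [0, 0, 0.002], "delta_rot": [0, 0, 0], "hand": 0},
  {"offset": [0, 0, 0.004], "delta_rot": [0, 0, 0], "hand": 0},
  {"offset": [0, 0, 0.005], "delta_rot": [0, 0, 0], "hand": 0},
  {"offset": [0, 0, 0.006], "delta_rot": [0, 0, 0], "hand": 0},
  {"offset": [0, 0, 0.006], "delta_rot": [0, 0, 0], "hand": 0},
  {"offset": [0, 0, 0.006], "delta_rot": [0, 0, 0], "hand": 0},
])

```text
time_s: 11.45
tcp_pos: [627.7, 32.4, 13.9]
tcp_rot: [0.0, 1.0, 0.023, 0.0]
ft_force: [1.4, 0.3, 0.3]
gripper_width: 25.8
grip_force: 24.9
```

The force reading shows the weight has come off the wrist, so the lance is resting on the pad. I'll release and retreat.

Call:
step_arm([
  {"offset": [0, 0, 0], "delta_rot": [0, 0, 0], "hand": 0.3},
  {"offset": [0, 0, 0], "delta_rot": [0, 0, 0], "hand": 0.4},
  {"offset": [0, 0, 0], "delta_rot": [0, 0, 0], "hand": 0.6},
  {"offset": [0, 0, 0], "delta_rot": [0, 0, 0], "hand": 0.6},
  {"offset": [0, 0, 0], "delta_rot": [0, 0, 0], "hand": 0.6},
  {"offset": [0, 0, 0], "delta_rot": [0, 0, 0], "hand": 0.6},
  {"offset": [0, 0, -0.03], "delta_rot": [0, 0, 0], "hand": 0.6},
  {"offset": [0, 0, -0.1], "delta_rot": [0, 0, 0], "hand": 0.6},
  {"offset": [0, 0, -0.2], "delta_rot": [0, 0, 0], "hand": 0.6},
  {"offset": [0, 0, -0.3], "delta_rot": [0, 0, 0], "hand": 0.6},
  {"offset": [0, 0, -0.4], "delta_rot": [0, 0, 0], "hand": 0.6},
  {"offset": [0, 0, -0.5], "delta_rot": [0, 0, 0], "hand": 0.6},
  {"offset": [0, 0, -0.6], "delta_rot": [0, 0, 0], "hand": 0.6},
  {"offset": [0, 0, -0.6], "delta_rot": [0, 0, 0], "hand": 0.6},
  {"offset": [0, 0, -0.6], "delta_rot": [0, 0, 0], "hand": 0.6},
])

```text
time_s: 12.95
tcp_pos: [628.0, 32.4, 194.9]
tcp_rot: [0.0, 1.0, 0.023, 0.001]
ft_force: [0.6, -0.0, -0.2]
gripper_width: 56.8
grip_force: 0.0
```

Run:
```python
from h import *;togo(627.5,32.5,38.8,2.6)
f=grab('scene')
cv2.imwrite('pics/end.png',cv2.resize(f['pixels'][100:270,130:350,::-1],None,fx=3.5,fy=3.5,interpolation=cv2.INTER_CUBIC))
```

```text
t 12.95 tcp [628.   32.4 194.9] yaw 2.62 zaxis [ 2.3e-03 -1.0e-04 -1.0e+00] w 56.75402956979515 0.0
offset [-0.003 -0.001  0.52 ] rot [ 0.0001 -0.0014  0.0002]
```

View pics/end.png

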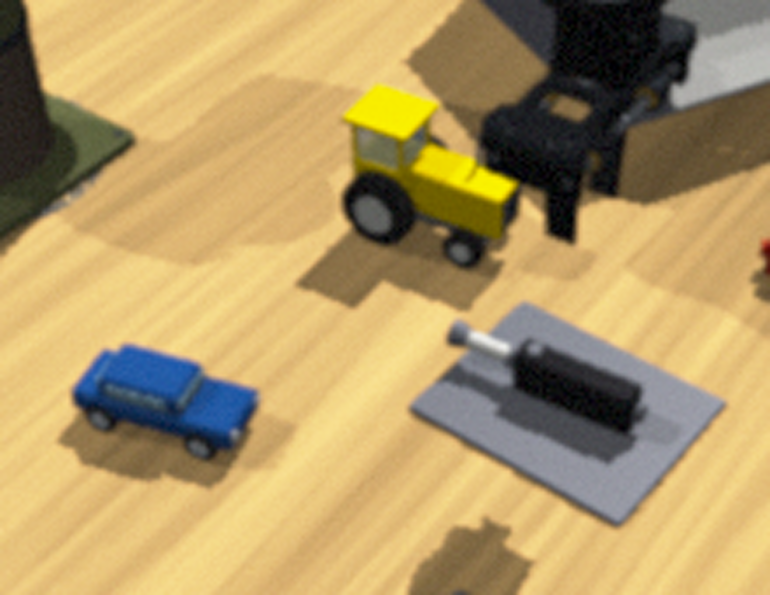

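The lance lies flat in the middle of the pad, handle at (577,383). The gripper is clear above it, and the tractor (430,190) and car (165,400) are where they were.

```bash
python3 -c "
from plant import ctrl;print(ctrl.sign_off())"
```

```text
the job is handed in; nothing more can be done
None
```

I held the lance still and level about 50 mm in front of the tractor's grille for about 2.5 s, laid it back flat on the middle of the pad and let go, with the tractor and car seen unmoved; the job is handed in, but sign-off returned no verdict.

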